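# Hold the specimen case open

### The job

The glazed specimen case on the bench is kept shut by a red turnbutton at its front. With the lid still down, turn the turnbutton fully aside (a quarter turn, either way) so that it no longer overlaps the lid, then raise the lid by its bar handle to 40 degrees from closed and hold it there steadily, for it drops if let go: finish while the gripper is still holding the lid at that angle, carried by nothing else. Leave the jar, the dish and the forceps round the case where they are.

Things in the scene. Friction and masses are not known exactly. Their poses are not given: they have to be found in the camera images.
- case: black specimen case fixed to the bench: 200 mm deep (x), 260 wide (y), 60 high; origin under its centre, front is -x (towards the robot, yaw within 0.35 rad), z up. A block on the middle of its front (x -140 to -100 mm, 50 wide, 72.5 high) carries the turnbutton. The lid's hinge runs along its far (+x) top edge. Samples lie inside
- lid: lid: black frame 200 x 260 x 12 mm with clear pane, 250 to 480 g, with a steel bar handle. Closed, its underside is 60.5 and its top 72.5 mm above the bench. Origin on the hinge line, middle of its far lower edge; closed, its axes are the case's and it reaches 200 mm to -x. Swings up about y on a free hinge, falls shut when let go
- lid_angle (a joint): opening angle of the lid, rad: 0 closed, grows as the front edge rises, 0.698 is 40 degrees, limit 1.9. It stays shut under the turnbutton, which truly blocks it
- lid_handle (a point): middle of the bar handle: round steel bar, 10 mm thick, 90 mm long between two legs, parallel to the hinge (y), bar centre 33 mm above the lid's top. In the lid's frame at (-140, 0, 45) mm; 105.5 mm above the bench when closed. Axes as the lid's: they tilt with it
- lid_hinge (a point): point on the hinge line, middle of the lid's far lower edge, 60.5 mm above the bench, in the case's frame at (100, 0, 60.5) mm; the hinge runs along y
- latch (a joint): angle of the turnbutton about its upright pivot, rad: 0 points its long arm straight back over the lid's front edge (shut; starts within 0.25 of that), positive anticlockwise from above, stops at 1.65 either way; it clears the lid beyond 1.2 either way, 1.57 is a quarter turn. Stiff (about 0.04 N m): stays where it is left
- latch_grip (a point): on the red turnbutton's pivot, halfway up its fin; in the case's frame at (-120, 0, 90.5) mm; x along the long arm, z up. Flat plate 54 x 14 x 5 mm (x -18 to 36 mm from the pivot), underside 74.5 mm above the bench; on it an upright thumb fin 40 mm long (x -18 to 22), 10 thick, 22 high, top 101.5 mm above the bench
- jar: amber jar with a white cap, diameter 54 mm, 85 mm high, standing beside the case; origin under its centre. Bystander
- dish: clear closed dish, diameter 90 mm, 15 mm high, lying beside the case; origin under its centre. Bystander
- forceps: steel forceps, 130 x 15 x 8 mm, lying in front of the case along its own x; origin under its centre. Bystander

How it is judged:
On the way, in this order (a step that is already met when the one before it is completed fails the run):
1. the turnbutton is turned aside, clear of the lid, while the lid is still down ((value of joint latch above 1.25 rad or value of joint latch below -1.25 rad) and value of joint lid_angle below 0.1 rad), for 0.2 s.
2. the gripper has raised the lid to about 40 degrees (value of joint lid_angle between 0.593 and 0.803 rad and contact force between the fingers and lid above 0.5 N), for 0.2 s.
At the end, for the whole second after the job is handed in: The fingers, and no bystander, hold the lid still (over 0.5 N, under 0.1 rad/s) at 40 degrees from closed, within 6; the turnbutton is over 1.25 rad (72 degrees) from shut, either way; jar, dish and forceps are within 30 mm of their starts, the jar upright (all of step 2 and velocity of joint lid_angle between -0.1 and 0.1 rad/s and contact force between lid and jar below 0.1 N and contact force between lid and dish below 0.1 N and contact force between lid and forceps below 0.1 N and (value of joint latch above 1.25 rad or value of joint latch below -1.25 rad) and distance of each of jar, dish, forceps from where it was at the start of the episode below 0.03 m and angle between jar's own z axis and vertical below 0.3 rad); the arm keeps its last pose, push and grip.
It fails at once if the jar, the dish or the forceps was shifted by more than 30 mm, or the jar tipped over (distance of any of jar, dish, forceps from where it was at the start of the episode above 0.03 m or angle between jar's own z axis and vertical above 0.6 rad).
It also fails if it takes over 43 s, if anything falls off the work surface, if the arm or the gripper's body presses on something with over 40 N, if the wrist force passes 120 N, or if a joint passes its speed limit or range.

### The arm

A 6-joint arm with a two-finger parallel gripper is mounted at the origin on the work surface. World frame = base frame: x ahead of the robot, y to its left, z up, the work surface at z = 0. Lengths are in m, angles in rad, forces in N, time in s.
With the tool pointing down it reaches from about 0.35 to 0.775 m from the base axis. Payload 7.3 kg.
Tool frame: the origin (TCP) lies between the finger pads; the fingertips stand 19 mm ahead of it and the grasp point (between the pads) is the TCP (r.nose_length is the z of the fingertips in the tool frame, in m); z points along the fingers, y is the line along which they close (so a half turn about z gives the same grasp; the last joint's range is limited). The gripper opens to 92 mm and grips with 3 to 60 N. Pads are 19 mm wide; open, the fingers measure 130 mm over their backs; the gripper's body (75 mm by 190 mm) begins 47 mm behind the grasp point.
Start: joints at [1.014, 0.342, 1.524, -0, 1.275, -0.146], TCP at [0.21, 0.481, 0.246] pointing down, gripper open.
Joint ranges: [-2.53, 2.53], [-0.77, 2.02], [0.04, 2.7], [-1, 4.14], [0.28, 2.66], [-3.11, 3.11]. Speed limits (rad/s): [2.57, 2.57, 3.14, 3.14, 3.14, 3.14].

### API

Orientations are given as [roll, pitch, yaw] about the fixed x, y, z axes, in that order (R = Rz(yaw) Ry(pitch) Rx(roll)).
In Python, from rig import r, eyes, close_job gives the robot as it stands.
- The arm moves only by the shell command python3 -m jog 'ROWS'. ROWS is JSON, a list of rows, each an object of numbers: "wx", "wy", "wz": the turn, a rotation vector about the world's x, y, z in units of 30 degrees (1.0 is 30 degrees); "x", "y", "z": the shift along the world's x, y, z in units of 1 m (1.0 is 1 m); "grip": the opening, from -1 (shut) to 1 (fully open). A call has exactly 5 rows; each row is the pose to reach, as a shift and turn from the pose commanded when the call began; what a row does not reach only later rows make up. A row lasts 1/12 s, in which the tool goes at most 41.7 mm and 7.16 degrees, less where a joint would pass 70% of its speed; a pose out of reach is approached as far as the arm can. A call with a number of a shift or a turn outside -1 to 1 is refused whole. A call with a gripper value outside its range is refused whole. The fingers move at their own pace and stop on an object; the grip force is fixed at half the most. Time passes only in rows, so rows that repeat a pose let the fingers close, or fill a call up. It gives the time, the measured TCP pose, the force, the opening and the grip force at its end, in the units of the state.
- r.state(): the state, without advancing time (a new reading comes with each control period).
- eyes.capture(name): name is "scene" or "top"; returns (picture, depth): 384x512x3 uint8, red, green, blue; 384x512 float32, m along the optical axis (not along the pixel's ray), 0 where there is no reading.
- eyes.calibration(name): a dict with "intrinsics" (3x3 intrinsics, pixels), "R" (3x3) and "t" (3): a world point X has camera coordinates R X + t. Camera axes: x right, y down, z forward; pixel columns grow to the right and rows downward; lengths in m; the calibration is good to about 2 mm. A picture is of the moment at which its call begins. calibration takes no time and is no camera call.
- close_job(): hands the job in; it is judged then, once.
The state is a dict: "time_s": time; "joint_pos": joint angles; "dq": joint speeds; "effort": joint torques, N m; "ee_pos": TCP position; "eef_rot": TCP orientation; "wrist_force": force on the tool from outside, world axes, zero at the start; "ft_torque": the same for the moment, N m; "opening": finger opening in m; "gripper_force": force on a finger pad.
Only numpy, scipy, OpenCV 4.12 (cv2) and the standard library are available. Lean on these libraries where they do the work, as an engineer would, in place of code of your own. Each camera call takes 0.05 s, during which the arm holds its last target. There are 200 camera calls.

## Working session

There is one attempt and no reset: what is moved stays moved. The work goes in short steps, Python scripts to look and compute and a shell command to move; the robot and the scene stay as the last step left them, time stands still between calls to the robot, and variables do not carry over. Pictures are saved under pics/ and viewed, at most 10 in all, crops included, and the job is handed in when it is done.

```bash
ls; mkdir -p pics
python3 - <<'E'
from rig import r, eyes
import cv2, numpy as np
for n in("scene","top"):
    p,d=eyes.capture(n); np.savez(f"pics/{n}0.npz",p=p,d=d)
    cv2.imwrite(f"pics/{n}0.png",p[:,:,::-1]); c=eyes.calibration(n); print(n,c)
print(r.state())
E
```

```text
pics
scene {'intrinsics': array([[380.56798286,   0.        , 260.46635918],
       [  0.        , 380.56798286, 196.28715378],
       [  0.        ,   0.        ,   1.        ]]), 'R': array([[-0.13543716,  0.99058088, -0.02015679],
       [ 0.72723102,  0.08557259, -0.68103772],
       [-0.67289807, -0.10689646, -0.73197085]]), 't': array([ 0.04350449, -0.3939787 ,  1.31721203])}
top {'intrinsics': array([[454.51471318,   0.        , 259.59530193],
       [  0.        , 454.51471318, 196.1601079 ],
       [  0.        ,   0.        ,   1.        ]]), 'R': array([[ 0.01717691, -0.99983455, -0.00598616],
       [-0.99428061, -0.0164497 , -0.10552481],
       [ 0.10540888,  0.00776451, -0.99439865]]), 't': array([0.04331848, 0.60828618, 1.20731437])}
{'time_s': 0.1, 'joint_pos': array([ 1.01398607e+00,  3.42648873e-01,  1.52489882e+00, -2.23306438e-05,
        1.27541580e+00, -1.45970811e-01]), 'dq': array([ 7.21307543e-04, -2.80478822e-03, -3.16478286e-03,  1.52975757e-03,
       -6.60312520e-06,  1.37344314e-03]), 'effort': array([ 7.83170217e-04, -4.32006848e+01, -2.44694746e+01,  7.17415893e-02,
        5.27692284e-02, -4.51823053e-05]), 'ee_pos': array([0.20946761, 0.4810393 , 0.24512453]), 'eef_rot': array([-3.14023328e+00, -1.78265611e-04,  2.73075960e+00]), 'wrist_force': array([0.45247433, 0.84324021, 0.4178094 ]), 'ft_torque': array([0.01749983, 0.04808776, 0.00880405]), 'gripper_force': 0.0, 'opening': 0.09221974663141017}
```

View pics/scene0.png

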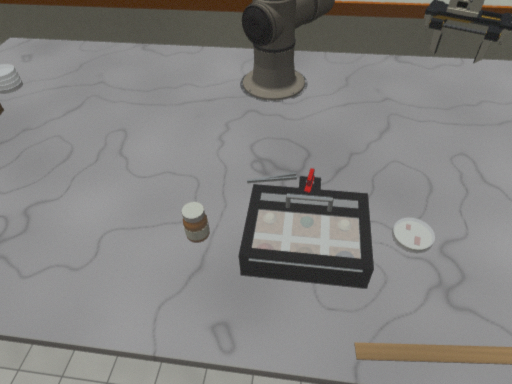

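View pics/top0.png

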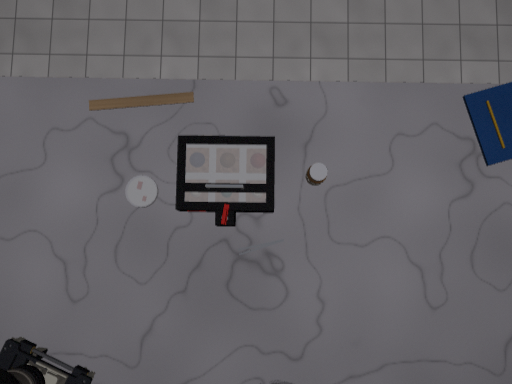

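The scene view shows the case with the red button at (310,180), the handle bar at about (309,199), the forceps at (272,179), the jar at (196,222) and the dish at (414,235). In the top view the button is at (225,214), the handle at (224,186), the jar at (317,172) and the dish at (141,191). I'll enlarge both.

Run:
```python
import cv2, numpy as np
a=np.load("pics/scene0.npz")['p'][155:285,235:385,::-1]; b=np.load("pics/top0.npz")['p'][125:255,165:295,::-1]
cv2.imwrite("pics/sc1.png",cv2.resize(a,None,fx=5,fy=4.6,interpolation=cv2.INTER_CUBIC) if 0 else cv2.resize(a,None,fx=4,fy=4,interpolation=cv2.INTER_CUBIC))
b=cv2.resize(b,None,fx=4,fy=4,interpolation=cv2.INTER_CUBIC)
cv2.imwrite("pics/tp1.png",cv2.convertScaleAbs(b,alpha=1.4))
```

```text
(no output)
```

View pics/sc1.png

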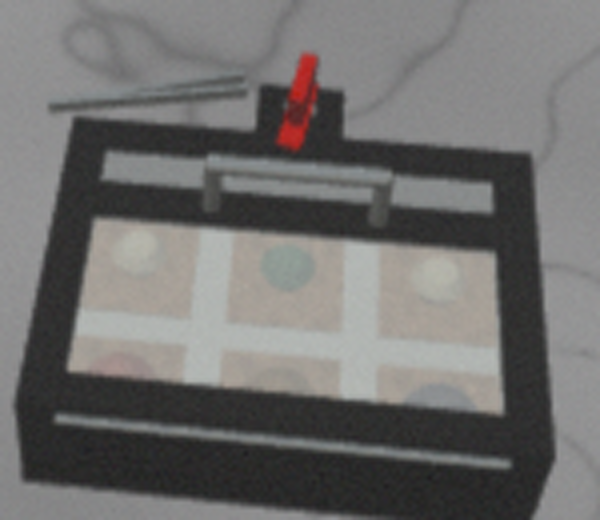

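View pics/tp1.png

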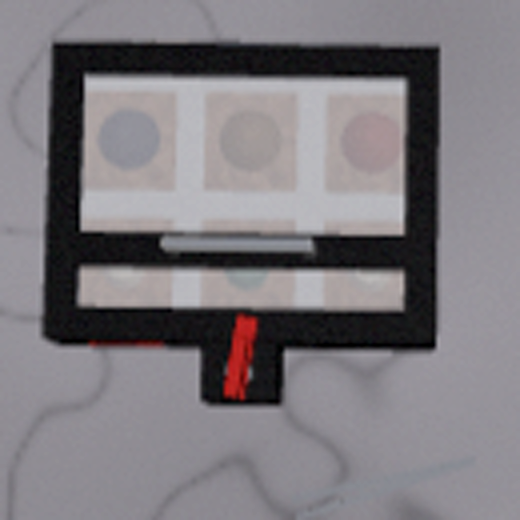

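The scene crop (4x, offset 235,155) shows lid corners at (76,118), (530,153), (553,455) and (17,405), bar ends at (210,158) and (390,176), and the fin from (308,56) to (290,148). The top crop (4x, offset 165,125) shows lid corners at (45,338), (55,45), (438,47) and (435,347), bar ends at (314,245) and (162,243), the fin from about (235,398) to (245,318), and the forceps from (295,510) to (470,460).

```bash
cat > h.py <<'E'
import cv2, numpy as np
from rig import r, eyes
C={n:eyes.calibration(n) for n in("scene","top")}
P={n:C[n]["intrinsics"]@np.c_[C[n]["R"],C[n]["t"]] for n in C}
def tri(a,b):
    X=cv2.triangulatePoints(P["scene"],P["top"],np.float64(a).reshape(2,1),np.float64(b).reshape(2,1)).ravel(); return X[:3]/X[3]
def proj(n,X):
    v=P[n]@np.r_[X,1]; return v[:2]/v[2]
def back(n,px,z):
    c=C[n]; o=-c["R"].T@c["t"]; d=c["R"].T@np.linalg.solve(c["intrinsics"],[*px,1]); return o+d*(z-o[2])/d[2]
E
python3 - <<'E'
from h import *
from scipy.optimize import least_squares
np.set_printoptions(precision=4,suppress=True)
S={'fr':(76,118),'fl':(530,153),'bl':(553,455),'br':(17,405),'h_r':(210,158),'h_l':(390,176),'fin_f':(308,56),'fin_b':(290,148)}
T={'fr':(435,347),'fl':(45,338),'bl':(55,45),'br':(438,47),'h_r':(314,245),'h_l':(162,243),'fin_f':(235,398),'fin_b':(245,318)}
s={k:np.array(v)/4+[235,155] for k,v in S.items()}; t={k:np.array(v)/4+[165,125] for k,v in T.items()}
for k in S: print(k,tri(s[k],t[k]))
M={'fr':(-.1,-.13,.0725),'fl':(-.1,.13,.0725),'bl':(.1,.13,.0725),'br':(.1,-.13,.0725),'h_r':(-.04,-.045,.1105),'h_l':(-.04,.045,.1105)}
def W(q,m): c,n=np.cos(q[2]),np.sin(q[2]); return np.array([q[0]+c*m[0]-n*m[1],q[1]+n*m[0]+c*m[1],m[2]])
f=lambda q:np.concatenate([np.r_[proj('scene',W(q,M[k]))-s[k],proj('top',W(q,M[k]))-t[k]] for k in M])
o=least_squares(f,[.6,.07,0]);print(o.x,o.fun.reshape(-1,4))
for n,m in dict(handle=(-.04,0,.1055),pivot=(-.12,0,.0905),hinge=(.1,0,.0605)).items(): print(n,W(o.x,m))
print('forceps',[back('scene',np.array(p)/4+[235,155],.006) for p in((50,106),(245,85))])
print('jar/dish top',back('top',(318,170),.085),back('top',(141,191),.015))
E
```

```text
fr [0.5629 0.0168 0.0651]
fl [0.5647 0.275  0.069 ]
bl [0.7624 0.2757 0.0673]
br [0.7648 0.0175 0.0665]
h_r [0.6244 0.0976 0.106 ]
h_l [0.6245 0.1943 0.1043]
fin_f [0.5259 0.1466 0.094 ]
fin_b [0.5796 0.1421 0.0725]
[0.6655 0.1469 0.0042] [[-1.4181 -1.2782 -0.428  -1.323 ]
 [-0.3838 -0.8826 -1.671  -0.311 ]
 [-0.0652 -0.1717 -1.7278 -1.4964]
 [-1.4733 -1.2284 -0.4433 -0.8965]
 [ 0.0947 -0.8007 -2.7803 -0.7115]
 [-1.8857 -1.775   0.1164 -0.6378]]
handle [0.6255 0.1468 0.1055]
pivot [0.5455 0.1464 0.0905]
hinge [0.7655 0.1474 0.0605]
forceps [array([ 0.4961, -0.0097,  0.006 ]), array([0.4624, 0.1134, 0.006 ])]
jar/dish top [ 0.6735 -0.0989  0.085 ] [0.6183 0.3828 0.015 ]
```

Run:
```python
from h import *
np.set_printoptions(precision=4,suppress=True)
for n in("scene","top"):
    a=np.load(f"pics/{n}0.npz"); p=a['p'].astype(int); d=a['d']; c=C[n]
    m=(p[:,:,0]>110)&(p[:,:,1]<60)&(p[:,:,2]<60)&(d>0)
    lo=(300,165) if n=="scene" else (215,198); hi=(325,200) if n=="scene" else (235,230)
    v,u=np.nonzero(m); k=(u>=lo[0])&(u<hi[0])&(v>=lo[1])&(v<hi[1]); u,v=u[k],v[k]
    ray=np.linalg.solve(c["intrinsics"],np.c_[u,v,np.ones(len(u))].T)*d[v,u]
    X=(c["R"].T@(ray-c["t"][:,None])).T
    print(n,len(X),'z',np.percentile(X[:,2],[5,50,95]))
    F=X[X[:,2]>.092]
    print('fin pts',len(F),F.mean(0),F.min(0),F.max(0))
    # the whole red outline as a 2d rect at fin-top height
    Z=np.array([back(n,q,.1015) for q in np.c_[u,v]])[:,:2].astype(np.float32); print('rect@.1015',cv2.minAreaRect(Z), cv2.fitLine(Z,cv2.DIST_L2,0,.01,.01).ravel())
    Q=F[:,:2].astype(np.float32); print('fin line',cv2.minAreaRect(Q),cv2.fitLine(Q,cv2.DIST_L2,0,.01,.01).ravel())
```

```text
scene 97 z [0.0771 0.0819 0.1021]
fin pts 45 [0.551  0.1473 0.1005] [0.5328 0.1402 0.0983] [0.5708 0.1525 0.103 ]
rect@.1015 ((0.5690454244613647, 0.14631904661655426), (0.013206045143306255, 0.07223280519247055), 82.68657684326172) [ 0.9937 -0.1118  0.5722  0.1459]
fin line ((0.5517575144767761, 0.14704865217208862), (0.008840695023536682, 0.03830781579017639), 79.45491790771484) [ 0.9885 -0.1514  0.551   0.1473]
top 75 z [0.0763 0.0981 0.1029]
fin pts 45 [0.5473 0.1453 0.1003] [0.5295 0.1409 0.0961] [0.5657 0.1507 0.1087]
rect@.1015 ((0.5535506010055542, 0.14210978150367737), (0.011824475601315498, 0.0493500716984272), 81.95528411865234) [ 0.9853 -0.1707  0.5543  0.1426]
fin line ((0.5476260185241699, 0.1449548304080963), (0.007761173881590366, 0.03674931079149246), 82.04393768310547) [ 0.9906 -0.1371  0.5473  0.1453]
```

Fin centre is about (0.549, 0.146) with its top at about 0.101 m, and both cameras agree within 2–4 mm. Its angle is about -0.145 rad, so the pivot is about (0.547, 0.146). Moving above it.

```bash
python3 -m jog '[{"x":0.035,"y":-0.022,"wz":0.1,"grip":0},{"x":0.06,"y":-0.055,"wz":0.2,"grip":0},{"x":0.085,"y":-0.085,"wz":0.3,"grip":0},{"x":0.112,"y":-0.112,"wz":0.4,"grip":0},{"x":0.14,"y":-0.14,"wz":0.51,"grip":0}]'
python3 -m jog '[{"x":0.028,"y":-0.028,"grip":0},{"x":0.056,"y":-0.056,"grip":0},{"x":0.084,"y":-0.084,"grip":0},{"x":0.112,"y":-0.112,"grip":0},{"x":0.14,"y":-0.14,"grip":0}]'
python3 -m jog '[{"x":0.02,"y":-0.02,"z":-0.02,"grip":0},{"x":0.04,"y":-0.04,"z":-0.04,"grip":0},{"x":0.057,"y":-0.055,"z":-0.066,"grip":0},{"x":0.057,"y":-0.055,"z":-0.066,"grip":0},{"x":0.057,"y":-0.055,"z":-0.066,"grip":0}]'
```

```text
invalid input
invalid input
invalid input
```

```bash
python3 -m jog '[{"x":0.035,"y":-0.022,"z":0,"wx":0,"wy":0,"wz":0.1,"grip":0},{"x":0.06,"y":-0.055,"z":0,"wx":0,"wy":0,"wz":0.2,"grip":0},{"x":0.085,"y":-0.085,"z":0,"wx":0,"wy":0,"wz":0.3,"grip":0},{"x":0.112,"y":-0.112,"z":0,"wx":0,"wy":0,"wz":0.4,"grip":0},{"x":0.14,"y":-0.14,"z":0,"wx":0,"wy":0,"wz":0.51,"grip":0}]'
```

```text
time_s: 0.52
ee_pos: [0.3502, 0.3399, 0.2455]
eef_rot: [-3.141, -0.001, 3.001]
wrist_force: [1.3, 0.7, -0.4]
opening: 0.0629
gripper_force: 0.0
```

```bash
python3 -m jog '[{"x":0.028,"y":-0.028,"z":0,"wx":0,"wy":0,"wz":0,"grip":0},{"x":0.056,"y":-0.056,"z":0,"wx":0,"wy":0,"wz":0,"grip":0},{"x":0.084,"y":-0.084,"z":0,"wx":0,"wy":0,"wz":0,"grip":0},{"x":0.112,"y":-0.112,"z":0,"wx":0,"wy":0,"wz":0,"grip":0},{"x":0.14,"y":-0.14,"z":0,"wx":0,"wy":0,"wz":0,"grip":0}]'
python3 -m jog '[{"x":0.02,"y":-0.02,"z":-0.02,"wx":0,"wy":0,"wz":0,"grip":0},{"x":0.04,"y":-0.04,"z":-0.04,"wx":0,"wy":0,"wz":0,"grip":0},{"x":0.057,"y":-0.054,"z":-0.066,"wx":0,"wy":0,"wz":0,"grip":0},{"x":0.057,"y":-0.054,"z":-0.066,"wx":0,"wy":0,"wz":0,"grip":0},{"x":0.057,"y":-0.054,"z":-0.066,"wx":0,"wy":0,"wz":0,"grip":0}]'
```

```text
time_s: 0.93
ee_pos: [0.4905, 0.1996, 0.2455]
eef_rot: [-3.142, -0.001, 2.998]
wrist_force: [1.0, 0.8, -0.4]
opening: 0.0458
gripper_force: 0.0
time_s: 1.35
ee_pos: [0.5461, 0.1464, 0.1777]
eef_rot: [-3.141, -0.004, 2.996]
wrist_force: [0.1, 0.2, 0.4]
opening: 0.0463
gripper_force: 0.0
```

```bash
python3 -m jog '[{"x":0,"y":0,"z":-0.02,"wx":0,"wy":0,"wz":0,"grip":0},{"x":0,"y":0,"z":-0.04,"wx":0,"wy":0,"wz":0,"grip":0},{"x":0,"y":0,"z":-0.06,"wx":0,"wy":0,"wz":0,"grip":0},{"x":0,"y":0,"z":-0.075,"wx":0,"wy":0,"wz":0,"grip":0},{"x":0,"y":0,"z":-0.075,"wx":0,"wy":0,"wz":0,"grip":0}]'
python3 -m jog '[{"x":0,"y":0,"z":0,"wx":0,"wy":0,"wz":0,"grip":-0.8},{"x":0,"y":0,"z":0,"wx":0,"wy":0,"wz":0,"grip":-1},{"x":0,"y":0,"z":0,"wx":0,"wy":0,"wz":0,"grip":-1},{"x":0,"y":0,"z":0,"wx":0,"wy":0,"wz":0,"grip":-1},{"x":0,"y":0,"z":0,"wx":0,"wy":0,"wz":0,"grip":-1}]'
python3 - <<'E'
from h import *
p,d=eyes.capture("scene"); cv2.imwrite("pics/s2.png",cv2.resize(p[80:290,215:395,::-1],None,fx=2.8,fy=2.8)); print(r.state())
E
```

```text
time_s: 1.77
ee_pos: [0.5446, 0.1482, 0.103]
eef_rot: [-3.141, -0.004, 2.999]
wrist_force: [0.1, -0.1, -0.6]
opening: 0.046
gripper_force: 0.0
time_s: 2.18
ee_pos: [0.5471, 0.1475, 0.1057]
eef_rot: [3.141, 0.002, 2.998]
wrist_force: [-0.1, -0.4, -0.3]
opening: 0.0174
gripper_force: 0.0
{'time_s': 2.2333, 'joint_pos': array([ 1.27964343e-01,  5.60377401e-01,  1.59116656e+00,  1.38444064e-04,
        9.88758722e-01, -1.29914660e+00]), 'dq': array([-0.00105469,  0.00658924,  0.00523938, -0.00037785, -0.00128264,
       -0.00159874]), 'effort': array([ 5.90003841e-02, -5.00651121e+01, -2.04282600e+01, -8.09552323e-03,
        8.60344386e-02,  8.81021406e-04]), 'ee_pos': array([0.54694405, 0.14743857, 0.10545461]), 'eef_rot': array([3.14113503e+00, 1.21160424e-03, 2.99783096e+00]), 'wrist_force': array([-1.27633692, -0.72105876, -0.71178605]), 'ft_torque': array([ 0.03679615, -0.04049141,  0.0312734 ]), 'gripper_force': 0.0, 'opening': 0.013678694371415534}
```

View pics/s2.png

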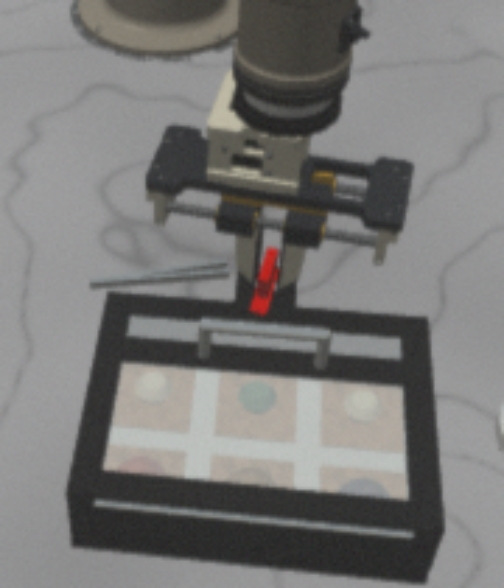

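The picture shows both fingers straddling the red fin at about (265,280), not quite closed. I'll finish closing and turn.

```bash
python3 -m jog '[{"x":0,"y":0,"z":0,"wx":0,"wy":0,"wz":0,"grip":-1},{"x":0,"y":0,"z":0,"wx":0,"wy":0,"wz":0,"grip":-1},{"x":0,"y":0,"z":0,"wx":0,"wy":0,"wz":0,"grip":-1},{"x":0,"y":0,"z":0,"wx":0,"wy":0,"wz":0,"grip":-1},{"x":0,"y":0,"z":0,"wx":0,"wy":0,"wz":0,"grip":-1}]'
python3 -m jog '[{"x":0,"y":0,"z":0,"wx":0,"wy":0,"wz":-0.15,"grip":-1},{"x":0,"y":0,"z":0,"wx":0,"wy":0,"wz":-0.3,"grip":-1},{"x":0,"y":0,"z":0,"wx":0,"wy":0,"wz":-0.5,"grip":-1},{"x":0,"y":0,"z":0,"wx":0,"wy":0,"wz":-0.7,"grip":-1},{"x":0,"y":0,"z":0,"wx":0,"wy":0,"wz":-0.9,"grip":-1}]'
```

```text
time_s: 2.65
ee_pos: [0.5468, 0.1467, 0.1053]
eef_rot: [-3.141, 0.001, 2.998]
wrist_force: [-1.0, -4.4, 5.4]
opening: 0.0098
gripper_force: 30.0
time_s: 3.07
ee_pos: [0.5466, 0.1462, 0.1053]
eef_rot: [-3.14, 0.001, 2.522]
wrist_force: [-2.5, -8.3, 5.7]
opening: 0.0099
gripper_force: 30.0
```

```bash
python3 -m jog '[{"x":0,"y":0,"z":0,"wx":0,"wy":0,"wz":-0.19,"grip":-1},{"x":0,"y":0,"z":0,"wx":0,"wy":0,"wz":-0.38,"grip":-1},{"x":0,"y":0,"z":0,"wx":0,"wy":0,"wz":-0.57,"grip":-1},{"x":0,"y":0,"z":0,"wx":0,"wy":0,"wz":-0.76,"grip":-1},{"x":0,"y":0,"z":0,"wx":0,"wy":0,"wz":-0.95,"grip":-1}]'
python3 -m jog '[{"x":0,"y":0,"z":0,"wx":0,"wy":0,"wz":-0.19,"grip":-1},{"x":0,"y":0,"z":0,"wx":0,"wy":0,"wz":-0.38,"grip":-1},{"x":0,"y":0,"z":0,"wx":0,"wy":0,"wz":-0.57,"grip":-1},{"x":0,"y":0,"z":0,"wx":0,"wy":0,"wz":-0.76,"grip":-1},{"x":0,"y":0,"z":0,"wx":0,"wy":0,"wz":-0.9,"grip":-1}]'
```

```text
time_s: 3.48
ee_pos: [0.5462, 0.1458, 0.1053]
eef_rot: [-3.14, 0.002, 2.024]
wrist_force: [-3.9, -9.5, 8.3]
opening: 0.0098
gripper_force: 30.0
time_s: 3.9
ee_pos: [0.5456, 0.1457, 0.1053]
eef_rot: [-3.139, 0.003, 1.553]
wrist_force: [-5.7, -8.9, 9.7]
opening: 0.0101
gripper_force: 30.0
```

```bash
python3 -m jog '[{"x":0,"y":0,"z":0,"wx":0,"wy":0,"wz":0,"grip":-1},{"x":0,"y":0,"z":0,"wx":0,"wy":0,"wz":0,"grip":-0.4},{"x":0,"y":0,"z":0,"wx":0,"wy":0,"wz":0,"grip":0},{"x":0,"y":0,"z":0,"wx":0,"wy":0,"wz":0,"grip":0},{"x":0,"y":0,"z":0,"wx":0,"wy":0,"wz":0,"grip":0}]'
python3 -m jog '[{"x":0,"y":0,"z":0.02,"wx":0,"wy":0,"wz":0,"grip":0},{"x":0,"y":0,"z":0.04,"wx":0,"wy":0,"wz":0,"grip":0},{"x":0,"y":0,"z":0.06,"wx":0,"wy":0,"wz":0.03,"grip":0},{"x":0.03,"y":0,"z":0.06,"wx":0,"wy":0,"wz":0.03,"grip":0},{"x":0.06,"y":0,"z":0.06,"wx":0,"wy":0,"wz":0.03,"grip":0}]'
python3 - <<'E'
from h import *
for n in("scene","top"):
    p,d=eyes.capture(n); np.savez(f"pics/{n}3.npz",p=p,d=d)
    cv2.imwrite(f"pics/{n}3.png",cv2.resize(p[80:290,215:395,::-1] if n=="scene" else p[125:255,165:295,::-1],None,fx=2.8,fy=2.8))
print(r.state()["ee_pos"])
E
```

```text
time_s: 4.32
ee_pos: [0.5467, 0.1477, 0.1046]
eef_rot: [3.142, -0.0, 1.558]
wrist_force: [0.6, -0.2, -0.4]
opening: 0.0317
gripper_force: 0.0
time_s: 4.73
ee_pos: [0.6074, 0.1481, 0.1669]
eef_rot: [3.138, -0.001, 1.575]
wrist_force: [0.9, -0.3, 0.6]
opening: 0.0459
gripper_force: 0.0
[0.60999793 0.14728739 0.16455426]
```

View pics/scene3.png

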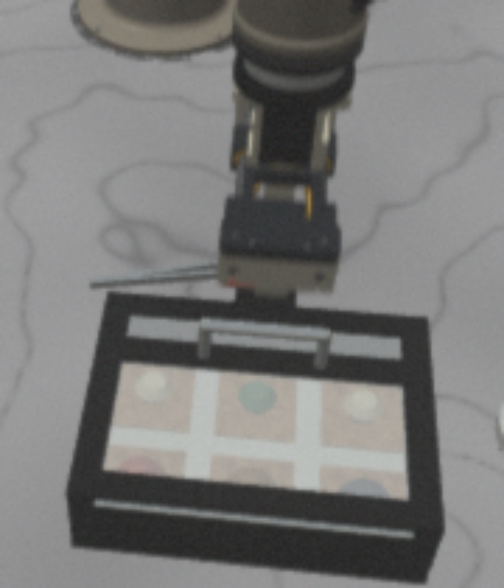

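The red tip now shows at (235,283), pointing towards -y, so the button is turned aside and the lid is still down. Now for the handle.

```bash
python3 -m jog '[{"x":0.018,"y":0,"z":0,"wx":0,"wy":0,"wz":0,"grip":0},{"x":0.018,"y":-0.001,"z":-0.015,"wx":0,"wy":0,"wz":0,"grip":0},{"x":0.018,"y":-0.001,"z":-0.035,"wx":0,"wy":0,"wz":0,"grip":0},{"x":0.018,"y":-0.001,"z":-0.055,"wx":0,"wy":0,"wz":0,"grip":0},{"x":0.018,"y":-0.001,"z":-0.055,"wx":0,"wy":0,"wz":0,"grip":0}]'
python3 -m jog '[{"x":0,"y":0,"z":0,"wx":0,"wy":0,"wz":0,"grip":-1},{"x":0,"y":0,"z":0,"wx":0,"wy":0,"wz":0,"grip":-1},{"x":0,"y":0,"z":0,"wx":0,"wy":0,"wz":0,"grip":-1},{"x":0,"y":0,"z":0,"wx":0,"wy":0,"wz":0,"grip":-1},{"x":0,"y":0,"z":0,"wx":0,"wy":0,"wz":0,"grip":-1}]'
python3 -m jog '[{"x":0,"y":0,"z":0,"wx":0,"wy":0,"wz":0,"grip":-1},{"x":0,"y":0,"z":0,"wx":0,"wy":0,"wz":0,"grip":-1},{"x":0,"y":0,"z":0,"wx":0,"wy":0,"wz":0,"grip":-1},{"x":0,"y":0,"z":0,"wx":0,"wy":0,"wz":0,"grip":-1},{"x":0,"y":0,"z":0,"wx":0,"wy":0,"wz":0,"grip":-1}]'
python3 - <<'E'
from h import *
s=r.state(); print(s["ee_pos"],s["joint_pos"])
for n in("top",):
    p,d=eyes.capture(n); cv2.imwrite("pics/t4.png",cv2.resize(p[125:255,165:295,::-1],None,fx=4,fy=4))
E
```

```text
time_s: 5.25
ee_pos: [0.6215, 0.1463, 0.1051]
eef_rot: [-3.133, 0.001, 1.574]
wrist_force: [-0.9, 0.2, 0.1]
opening: 0.0457
gripper_force: 0.0
time_s: 5.67
ee_pos: [0.6251, 0.1465, 0.1109]
eef_rot: [3.14, -0.0, 1.574]
wrist_force: [1.0, 1.3, 0.2]
opening: 0.0168
gripper_force: 0.0
time_s: 6.08
ee_pos: [0.6255, 0.1464, 0.1105]
eef_rot: [3.139, -0.0, 1.574]
wrist_force: [3.3, -0.4, 4.7]
opening: 0.0091
gripper_force: 30.0
[0.62547768 0.14638919 0.11046875] [ 1.10702531e-01  6.75332661e-01  1.34999797e+00 -2.80163244e-05
  1.11383766e+00  1.07942376e-01]
```

View pics/t4.png

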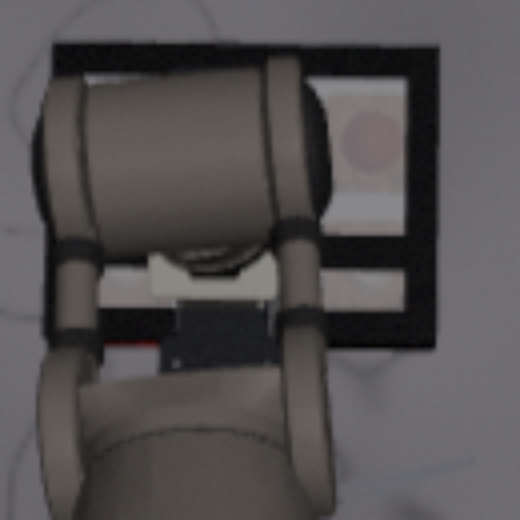

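The top view shows the arm over the case with the fingers down on the bar; the opening of 9.1 mm at 30 N matches the 10 mm bar. The case stays put. Next I lift along the hinge arc (radius vector (-140,45) mm), letting the round bar turn in the pads.

```bash
python3 -m jog '[{"x":0.0017,"y":0,"z":0.0049,"wx":0,"wy":0,"wz":0,"grip":-1},{"x":0.0035,"y":0,"z":0.0097,"wx":0,"wy":0,"wz":0,"grip":-1},{"x":0.0055,"y":0,"z":0.0144,"wx":0,"wy":0,"wz":0,"grip":-1},{"x":0.0076,"y":0,"z":0.019,"wx":0,"wy":0,"wz":0,"grip":-1},{"x":0.0099,"y":0,"z":0.0236,"wx":0,"wy":0,"wz":0,"grip":-1}]'
```

```text
time_s: 6.55
ee_pos: [0.6339, 0.1464, 0.1316]
eef_rot: [-3.138, 0.0, 1.574]
wrist_force: [3.4, 0.3, -7.5]
opening: 0.0085
gripper_force: 30.0
```

```bash
python3 -m jog '[{"x":0.0027,"y":0,"z":0.0044,"wx":0,"wy":0.03,"wz":0,"grip":-1},{"x":0.0055,"y":0,"z":0.0088,"wx":0,"wy":0.06,"wz":0,"grip":-1},{"x":0.0083,"y":0,"z":0.0131,"wx":0,"wy":0.09,"wz":0,"grip":-1},{"x":0.0111,"y":0,"z":0.0174,"wx":0,"wy":0.12,"wz":0,"grip":-1},{"x":0.0139,"y":0,"z":0.0216,"wx":0,"wy":0.15,"wz":0,"grip":-1}]'
python3 - <<'E'
from h import *
p,d=eyes.capture("scene"); cv2.imwrite("pics/s5.png",cv2.resize(p[80:290,215:395,::-1],None,fx=2.8,fy=2.8)); s=r.state(); print(s["ee_pos"],s["joint_pos"],s["opening"])
E
```

```text
time_s: 6.97
ee_pos: [0.647, 0.1464, 0.1529]
eef_rot: [-3.057, -0.0, 1.574]
wrist_force: [2.5, 1.3, -7.5]
opening: 0.0088
gripper_force: 30.0
[0.64767775 0.14643605 0.15374399] [0.10304945 0.71914017 1.13847851 0.00899297 1.36795805 0.09814009] 0.008538151230763447
```

View pics/s5.png

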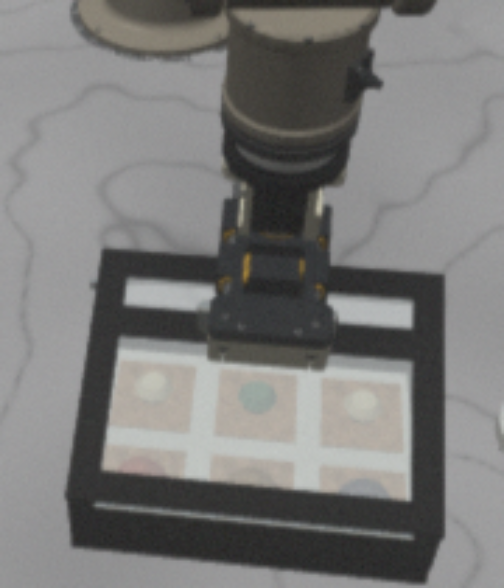

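The lid's front edge has risen from row 295 to row 252 in the crop, with the gripper on the bar, so it is lifting properly. Continuing.

```bash
python3 -m jog '[{"x":0.0033,"y":0,"z":0.004,"wx":0,"wy":0.03,"wz":0,"grip":-1},{"x":0.0067,"y":0,"z":0.0079,"wx":0,"wy":0.06,"wz":0,"grip":-1},{"x":0.0102,"y":0,"z":0.0117,"wx":0,"wy":0.09,"wz":0,"grip":-1},{"x":0.0138,"y":0,"z":0.0153,"wx":0,"wy":0.12,"wz":0,"grip":-1},{"x":0.0175,"y":0,"z":0.0188,"wx":0,"wy":0.15,"wz":0,"grip":-1}]'
python3 -m jog '[{"x":0.0039,"y":0,"z":0.0034,"wx":0,"wy":0.02,"wz":0,"grip":-1},{"x":0.0079,"y":0,"z":0.0066,"wx":0,"wy":0.04,"wz":0,"grip":-1},{"x":0.012,"y":0,"z":0.0097,"wx":0,"wy":0.06,"wz":0,"grip":-1},{"x":0.0162,"y":0,"z":0.0127,"wx":0,"wy":0.08,"wz":0,"grip":-1},{"x":0.0204,"y":0,"z":0.0155,"wx":0,"wy":0.1,"wz":0,"grip":-1}]'
python3 -m jog '[{"x":0,"y":0,"z":0,"wx":0,"wy":0,"wz":0,"grip":-1},{"x":0,"y":0,"z":0,"wx":0,"wy":0,"wz":0,"grip":-1},{"x":0,"y":0,"z":0,"wx":0,"wy":0,"wz":0,"grip":-1},{"x":0,"y":0,"z":0,"wx":0,"wy":0,"wz":0,"grip":-1},{"x":0,"y":0,"z":0,"wx":0,"wy":0,"wz":0,"grip":-1}]'
python3 - <<'E'
from h import *
for n in("scene","top"):
    p,d=eyes.capture(n); np.savez(f"pics/{n}6.npz",p=p,d=d)
    cv2.imwrite(f"pics/{n}6.png",cv2.resize(p[70:290,185:445,::-1] if n=="scene" else p[115:255,105:345,::-1],None,fx=3,fy=2.7))
s=r.state(); print(s["ee_pos"],s["eef_rot"],s["opening"])
E
```

```text
time_s: 7.43
ee_pos: [0.664, 0.1465, 0.1722]
eef_rot: [-2.977, -0.0, 1.574]
wrist_force: [-3.0, 0.1, -3.3]
opening: 0.0089
gripper_force: 30.0
time_s: 7.85
ee_pos: [0.6841, 0.1466, 0.1887]
eef_rot: [-2.925, -0.0, 1.574]
wrist_force: [-4.8, -0.8, 0.8]
opening: 0.0089
gripper_force: 30.0
time_s: 8.27
ee_pos: [0.6843, 0.1466, 0.1888]
eef_rot: [-2.927, -0.0, 1.574]
wrist_force: [-5.1, 0.2, 1.6]
opening: 0.009
gripper_force: 30.0
[0.68426918 0.14658659 0.18875035] [-2.92670073e+00 -3.71961743e-04  1.57404330e+00] 0.008950744337529034
```

View pics/scene6.png

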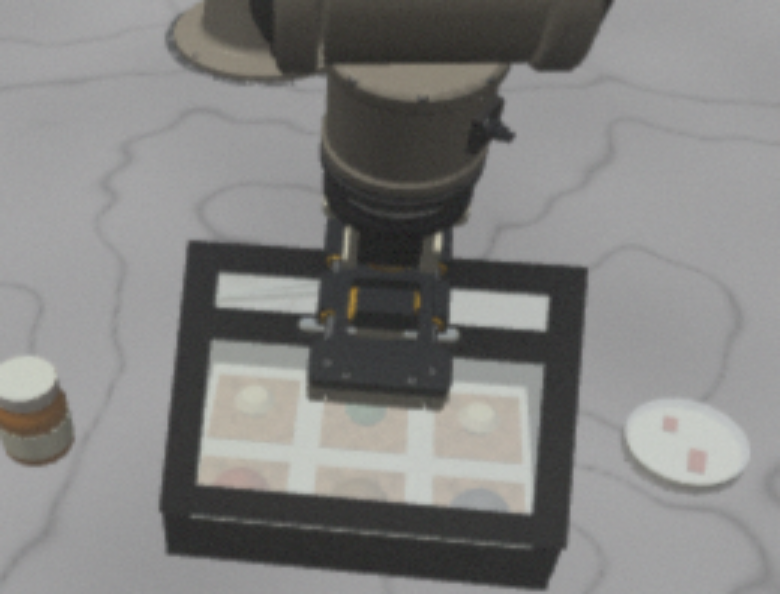

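View pics/top6.png

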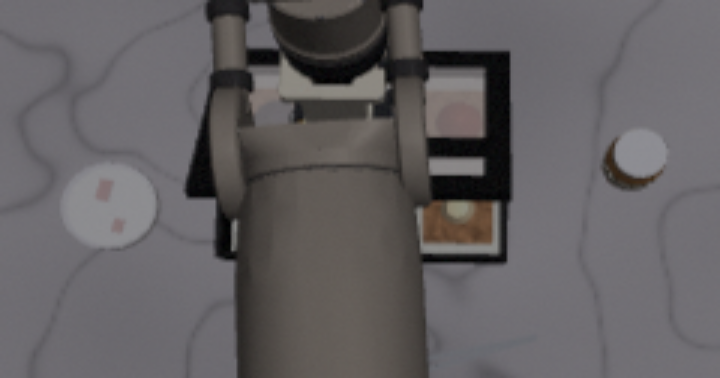

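The lid stands open with its front corners at (190,241) and (587,268) in the scene crop. The dish and the jar are in place. I'll check the angle from the depth of the frame strips.

Run:
```python
from h import *
np.set_printoptions(precision=4,suppress=True)
a=np.load("pics/scene6.npz");p=a['p'].astype(int);d=a['d'];c=C['scene']
v,u=np.mgrid[0:384,0:512]
cx=(u-185)*3;cy=(v-70)*2.7
for nm,m in dict(left=(abs(cx-(203-(cy-250)*.1))<10)&(cy>265)&(cy<500),right=(abs(cx-(568-(cy-280)*.06))<10)&(cy>290)&(cy<520)).items():
    m&=(d>0)&(p.sum(2)<170); uu,vv=u[m],v[m]
    X=(c["R"].T@(np.linalg.solve(c["intrinsics"],np.c_[uu,vv,np.ones(len(uu))].T)*d[vv,uu]-c["t"][:,None])).T
    k=np.polyfit(X[:,0],X[:,2],1); res=X[:,2]-np.polyval(k,X[:,0])
    print(nm,len(X),X.min(0),X.max(0),'angle',np.degrees(np.arctan(-k[0])),res.std())
S=lambda q:(185+q[0]/3,70+q[1]/2.7); T=lambda q:(105+q[0]/3,115+q[1]/2.7)
for q,w in(((190,241),(511,199)),((587,268),(187,195))): print(tri(S(q),T(w)))
# bystanders
print(back('top',T((640,152)),.085),back('top',T((109,205)),.015))
```

```text
left 509 [0.6314 0.0231 0.0742] [0.7676 0.0373 0.1814] angle 37.868914149658885 0.0015888374423785553
right 442 [0.6296 0.2607 0.0805] [0.7572 0.2754 0.1819] angle 37.94019957766583 0.0015667343577184943
[0.6097 0.0164 0.1846]
[0.6095 0.2765 0.1844]
[ 0.67   -0.0998  0.085 ] [0.6185 0.3819 0.015 ]
```

```bash
python3 -m jog '[{"x":0.001,"y":0,"z":0.0007,"wx":0,"wy":0,"wz":0,"grip":-1},{"x":0.002,"y":0,"z":0.0014,"wx":0,"wy":0,"wz":0,"grip":-1},{"x":0.003,"y":0,"z":0.002,"wx":0,"wy":0,"wz":0,"grip":-1},{"x":0.004,"y":0,"z":0.0027,"wx":0,"wy":0,"wz":0,"grip":-1},{"x":0.004,"y":0,"z":0.0027,"wx":0,"wy":0,"wz":0,"grip":-1}]'
python3 -m jog '[{"x":0,"y":0,"z":0,"wx":0,"wy":0,"wz":0,"grip":-1},{"x":0,"y":0,"z":0,"wx":0,"wy":0,"wz":0,"grip":-1},{"x":0,"y":0,"z":0,"wx":0,"wy":0,"wz":0,"grip":-1},{"x":0,"y":0,"z":0,"wx":0,"wy":0,"wz":0,"grip":-1},{"x":0,"y":0,"z":0,"wx":0,"wy":0,"wz":0,"grip":-1}]'
python3 - <<'E'
from h import *
np.set_printoptions(precision=4,suppress=True)
for n,f in(("scene","scene3"),("top","top3"),("scene","scene6"),("top","top6")):
    p=np.load(f"pics/{f}.npz")['p'].astype(int)
    m=(p[:,:,0]-p[:,:,1]>45)&(p[:,:,0]-p[:,:,2]>45); v,u=np.nonzero(m)
    X=np.array([back(n,q,.077) for q in np.c_[u,v]]) if len(u) else np.zeros((0,3))
    X=X[(abs(X[:,0]-.546)<.06)&(abs(X[:,1]-.146)<.07)] if len(X) else X
    print(f,len(X),X.min(0) if len(X) else'',X.max(0) if len(X) else '', X.mean(0) if len(X) else '')
p,d=eyes.capture("scene");a=p.astype(int);c=C['scene'];v,u=np.mgrid[0:384,0:512];cx=(u-185)*3;cy=(v-70)*2.7
m=(abs(cx-(203-(cy-250)*.1))<10)&(cy>265)&(cy<500)&(d>0)&(a.sum(2)<170);uu,vv=u[m],v[m]
X=(c["R"].T@(np.linalg.solve(c["intrinsics"],np.c_[uu,vv,np.ones(len(uu))].T)*d[vv,uu]-c["t"][:,None])).T
print('angle',np.degrees(np.arctan(-np.polyfit(X[:,0],X[:,2],1)[0])))
s=r.state();print(s['ee_pos'],s['gripper_force'],s['wrist_force'],abs(s['dq']).max())
E
```

```text
time_s: 8.78
ee_pos: [0.6884, 0.1466, 0.1916]
eef_rot: [-2.927, -0.0, 1.574]
wrist_force: [-5.1, 0.5, 1.8]
opening: 0.009
gripper_force: 30.0
time_s: 9.2
ee_pos: [0.6883, 0.1466, 0.1916]
eef_rot: [-2.927, -0.0, 1.574]
wrist_force: [-5.8, -0.2, 3.1]
opening: 0.0089
gripper_force: 30.0
scene3 0   
top3 0   
scene6 0   
top6 0   
angle 39.789100801678934
[0.6884 0.1466 0.1916] 29.999565482139587 [-5.2324  0.2281  1.9995] 0.0016064669046503962
```

Run:
```python
from h import *
np.set_printoptions(precision=4,suppress=True)
for n,f in(("scene","scene3"),("top","top3"),("scene","scene6")):
    p=np.load(f"pics/{f}.npz")['p'].astype(int)
    m=(p[:,:,0]-p[:,:,1]>14)&(p[:,:,0]-p[:,:,2]>10); v,u=np.nonzero(m)
    for q in np.c_[u,v]:
        X=back(n,q,.077)
        if abs(X[0]-.546)<.05 and abs(X[1]-.13)<.06: print(f,q,p[q[1],q[0]],X[:2])
```

```text
scene3 [298 178] [89 74 69] [0.5414 0.1197]
scene3 [298 179] [108  78  73] [0.5447 0.1199]
scene3 [297 180] [104  75  69] [0.5482 0.1178]
scene3 [298 180] [113  76  69] [0.548  0.1201]
scene3 [296 181] [102  81  76] [0.5518 0.1158]
scene3 [297 181] [105  71  67] [0.5515 0.1181]
scene3 [298 181] [110  72  68] [0.5513 0.1203]
scene3 [299 181] [100  75  69] [0.551  0.1226]
scene3 [300 181] [102  77  68] [0.5507 0.1249]
scene3 [301 181] [99 79 73] [0.5505 0.1272]
scene3 [302 181] [100  79  72] [0.5502 0.1295]
scene3 [298 182] [108  93  90] [0.5545 0.1206]
scene3 [299 182] [89 69 67] [0.5542 0.1228]
scene3 [300 182] [82 67 62] [0.554  0.1251]
scene3 [302 182] [83 68 64] [0.5535 0.1297]
scene3 [304 182] [86 69 63] [0.5529 0.1342]
scene3 [305 182] [88 69 63] [0.5527 0.1365]
scene6 [296 165] [136 117  70] [0.4974 0.1118]
scene6 [297 165] [127 106  62] [0.4971 0.1142]
scene6 [302 176] [87 70 47] [0.5337 0.1284]
scene6 [303 176] [91 76 46] [0.5334 0.1308]
scene6 [302 177] [136 110  48] [0.537  0.1287]
scene6 [303 177] [139 111  54] [0.5367 0.131 ]
scene6 [302 178] [160 128  61] [0.5403 0.1289]
[... 710 characters left out ...]
e6 [324 182] [129 106  56] [0.5476 0.1797]
scene6 [301 183] [124 103  64] [0.557  0.1276]
scene6 [302 183] [150 120  58] [0.5567 0.1299]
scene6 [303 183] [114  94  57] [0.5564 0.1321]
scene6 [323 183] [109  92  52] [0.5512 0.1775]
scene6 [324 183] [115  94  52] [0.5509 0.1798]
scene6 [301 184] [140 115  66] [0.5602 0.1278]
scene6 [302 184] [158 126  57] [0.5599 0.1301]
scene6 [301 185] [141 115  63] [0.5634 0.128 ]
scene6 [302 185] [139 111  54] [0.5631 0.1303]
scene6 [292 186] [110  90  53] [0.569  0.1079]
scene6 [293 186] [104  86  48] [0.5687 0.1102]
scene6 [301 186] [133 109  57] [0.5666 0.1282]
scene6 [302 186] [117  95  48] [0.5663 0.1305]
scene6 [301 187] [123 102  59] [0.5698 0.1284]
```

In the earlier picture the red plate lies along y: x is about 0.552 m, from y 0.116 to 0.137. That confirms the quarter turn, the lid is still at 39.8°, and the bystanders haven't moved.

```bash
python3 -c "
from rig import close_job
print(close_job())"
```

```text
the job is handed in; nothing more can be done
None
```

I handed the job in with the turnbutton a quarter turn aside and the gripper still holding the lid steady at 39.8°; the jar and dish measured unmoved, the forceps were only seen by eye, and no verdict came back.

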